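# Slide the masking tape round the bent rod to its stop

## Robot

A 6-joint arm with a two-finger parallel gripper is mounted at the origin on a cart in front of the work surface, level with it; the furniture and walls round the work are solid. World frame = base frame: x ahead of the robot, y to its left, z up, the work surface at z = 0. Lengths are in m, angles in rad, forces in N, time in s.
With the tool pointing down it reaches from about 0.225 to 0.875 m from the base axis. Payload 3.4 kg.
Tool frame: the origin (TCP) lies midway between the tips of the shut fingers; the grasp point (between the pads) lies 19 mm behind it (pinch_z is the distance from the TCP to the grasp point, in m); z points along the fingers, y is the line along which they close (so a half turn about z gives the same grasp; the last joint's range is limited). The gripper opens to 85 mm and grips with 20 to 120 N. Pads are 22 mm wide; open, the fingers measure 114 mm over their backs; the gripper's body (76 mm by 85 mm) begins 54 mm behind the grasp point. The pads swing forward as they close: fully open they stand 13 mm farther back than shut.
Start: joints at [-1.301, 0.276, 1.505, -0, 1.361, -0.121], TCP at [0.219, -0.532, 0.192] pointing down, gripper open.
Joint ranges: [-2.89, 2.89], [-0.75, 2.08], [0.22, 2.7], [-1.18, 4.32], [0.11, 2.71], [-2.7, 2.7]. Speed limits (rad/s): [2.57, 2.57, 3.14, 3.14, 3.14, 3.14].

## Interface

Orientations are given as a unit quaternion [w, x, y, z].
In Python, from rig import get_state, get_image, sign_off, pinch_z gives the robot as it stands.
- The arm moves only by the tool send_rows, never from a script. Its argument "steps" is one flat list of numbers, 5 for each row, row after row: the gripper's target within -1 to 1 (fully open at 1, half-way at 0, shut at -1), then the shift along the tool's x, y, z in cm, then the turn about the tool's z in degrees. In form: [gripper, x, y, z, roll, gripper, x, y, z, roll, ...]. A call has 1 to 12 rows; each row shifts and turns the commanded pose from where the row before left it, along the tool's axes as they then stand; what a row does not reach is not made up. A row lasts 1/10 s, in which the tool goes at most 50 mm and 8.59 degrees, less where a joint would pass 70% of its speed; a pose out of reach is approached as far as the arm can. A call is refused whole if a number of a shift passes 5 or a number of a turn 8.59, either way. A call with a gripper value outside its range is refused whole. The fingers move at their own pace and stop on an object; "newtons" is the grip in N (left out, the last holds). Time passes only in rows, so rows that do not move let the fingers close. It gives the time, the measured TCP pose, the force, the opening and the grip force at its end, in the units of the state.
- get_state(): the state, without advancing time (a new reading comes with each control period).
- get_image(name): name is "side" or "top" or "wrist"; returns a dict with "color" (400x640x3 uint8, red, green, blue), "mtx" (3x3 intrinsics, pixels), "k1" (the pictures are not rectified: a ray, as slopes to the right and down, at radius r is drawn at 1 + k1 r^2 times it, then the intrinsics apply), "T" (4x4, takes a point from camera to world coordinates); the wrist camera has in their place "mount" (4x4, takes a point from camera to tool coordinates, whose origin is the TCP and whose axes are the flange's). Camera axes: x right, y down, z forward; pixel columns grow to the right and rows downward; lengths in m; the calibration is good to about 2 mm. A picture is of the moment at which its call begins: read the wrist's pose just before it. There is no depth.
- sign_off(): hands the job in; it is judged then, once.
The state is a dict: "clock": time; "qpos": joint angles; "qd": joint speeds; "effort": joint torques, N m; "position": TCP position; "ee_rot": TCP orientation; "contact_force": force on the tool from outside, world axes, zero at the start; "moment": the same for the moment, N m; "width": finger opening in m; "gripper_force": force on a finger pad.
Only numpy, scipy, OpenCV 4.12 (cv2) and the standard library are available. Lean on these libraries where they do the work, as an engineer would, in place of code of your own. Each camera call takes 0.05 s, during which the arm holds its last target. There are 200 camera calls.

## Task

On the tape stand, slide the roll of masking tape along the bent steel rod, round both bends, until it rests against the green end plate, and let go of it there. Leave the blue tape roll on the worktop where it lies.

Things in the scene. Friction and masses are not known exactly. Their poses are not given: they have to be found in the camera images.
- roll_centre (a point): Centre of the masking tape roll: rigid tan ring, outside 100 mm, hole 40 mm, 25 mm thick, about 0.2 kg, threaded on the rod and hanging from it, first straight. z axis = ring axis, along the rod towards the green plate. Hanging, its centre is 15 mm below the rod's axis, its top 35 mm above it: there it can be pinched across its flat faces. It slides freely with some 30 mm of play on the rod.
- tape_stand: Fixed stand: 10 mm rod, level, axis 120 mm up, between end plates (tops 126 mm up). Origin on worktop under rod's middle, z up. In its x, y (mm) the rod runs from the grey plate (-160, 40) to bend 1 (-40, 40), bend 2 (40, -40) and the green plate (40, -160): 45 degrees right at each bend, rounded to 40 mm radius (corners given unrounded). Plates 76 wide, 10 thick; base 180 x 400 x 12 mm.
- stop (a point): Where the rod's axis meets the inner face of the green end plate (the stop), 120 mm above the worktop. Axes as the stand's: here the rod runs along the stand's -y. With the roll against the plate, its centre is 12.5 mm before this point, seen from above.
- blue_roll: Blue roll of tape, 96 mm diameter, 19 mm thick, lying flat and loose on the worktop; origin at the centre of its underside. To be left alone.
Mind the look-alikes: they are no part of the job. Leave any purple look-alike of the part that bears roll_centre alone.

How it is judged:
At the end, for the whole second after the job is handed in: The masking tape roll hangs on the rod at the green end plate: its centre within 30 mm (seen from above) of the point where the rod meets the plate (12.5 mm when touching it), and 90 to 120 mm above the worktop; it has been let go (horizontal distance between roll_centre and stop below 0.03 m and height (world z) of roll_centre between 0.09 and 0.12 m).
It fails at once if the blue tape roll is moved by more than 20 mm (distance of blue_roll from where it was at the start of the episode above 0.02 m).
It also fails if it takes over 45 s, if anything falls off the work surface, if the arm or the gripper's body presses on something with over 40 N, if the wrist force passes 120 N, or if a joint passes its speed limit or range.

## Working session

There is one attempt and no reset: what is moved stays moved. The work goes in short steps, Python scripts to look and compute and a tool call to move; the robot and the scene stay as the last step left them, time stands still between calls to the robot, and variables do not carry over. Pictures are saved under pics/ and viewed, at most 10 in all, crops included, and the job is handed in when it is done.

Besides the shell and the picture viewer there is one more tool, called after "Request:" as name(argument=value, ...), one argument or row to a line, values as JSON. send_rows: Moves the arm, as the interface text tells. Its arguments: {"type":"object","properties":{"steps":{"type":"array"},"newtons":{"type":"number"}},"required":["steps"]}

```bash
ls; mkdir -p pics
python3 - <<'E'
from rig import get_state,get_image,pinch_z
import cv2,numpy as np
s=get_state();print(s,pinch_z)
for n in("top","side"):
    d=get_image(n);cv2.imwrite(f"pics/{n}0.png",d["color"][:,:,::-1]);print(n,d["mtx"],d["k1"],d["T"])
E
```

```text
pics
{'clock': 0.0, 'qpos': array([-1.30097871e+00,  2.76583596e-01,  1.50616135e+00, -1.35214163e-06,
        1.36067427e+00, -1.21006359e-01]), 'qd': array([ 1.43556392e-03,  6.87642401e-04,  1.29119602e-04,  6.64008906e-04,
        5.83936959e-05, -1.44083531e-03]), 'effort': array([-1.23937871e-04, -4.16775155e+01, -2.45804054e+01,  2.44890094e-05,
        1.12072629e-02, -1.23880247e-05]), 'position': array([ 0.21887485, -0.53105754,  0.19113502]), 'ee_rot': array([-9.10707603e-04,  9.80967320e-01,  1.94170755e-01, -6.85500016e-05]), 'contact_force': array([-0.49907549,  0.2596323 , -0.55277009]), 'moment': array([-0.02412356,  0.01239791,  0.03499405]), 'gripper_force': 0.0, 'width': 0.08546823641050734} 0.0187
top [[496.67947482   0.         313.22857384]
 [  0.         496.67947482 207.17613173]
 [  0.           0.           1.        ]] -0.10990283415257834 [[ 0.02852754 -0.98218753  0.18572515  0.18311754]
 [-0.9995417  -0.02991189 -0.00465533 -0.01872634]
 [ 0.0101278  -0.18550723 -0.98259071  1.79124594]
 [ 0.          0.          0.          1.        ]]
side [[362.23926203   0.         324.60065883]
 [  0.         362.23926203 207.8695559 ]
 [  0.           0.           1.        ]] 0.0113748044107639 [[-0.99910762 -0.01477938  0.03956695  0.42448642]
 [-0.03717846  0.75227466 -0.65779981  0.87032332]
 [-0.02004333 -0.65868384 -0.75215282  1.10170395]
 [ 0.          0.          0.          1.        ]]
```

View pics/top0.png

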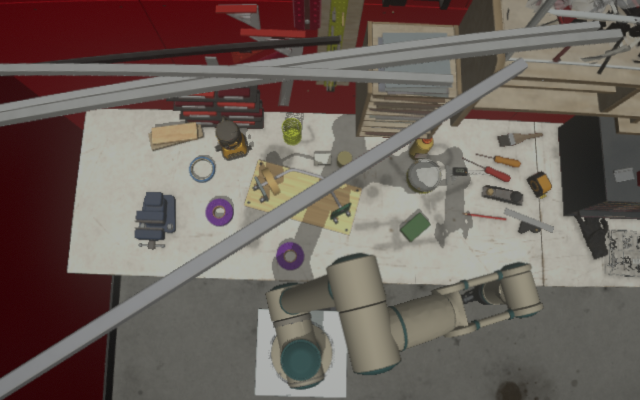

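View pics/side0.png

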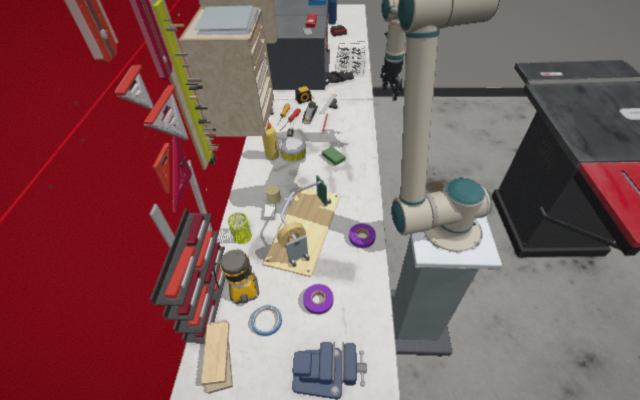

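The top view shows the stand's board at about (248–362, 160–232), the green plate near (342,210) and the grey one near (265,185). The blue roll is at (202,168) and the purple look-alikes at (219,211) and (290,256). I'll zoom in.

Run:
```python
import cv2,numpy as np
a=cv2.imread("pics/top0.png")[140:250,230:380];b=cv2.imread("pics/side0.png")[165:285,245:365]
a=cv2.resize(a,(800,587),interpolation=2)
b=cv2.resize(b,(600,600),interpolation=2)
cv2.imwrite("pics/topc.png",a);cv2.imwrite("pics/sidec.png",b)
```

```text
(no output)
```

View pics/topc.png

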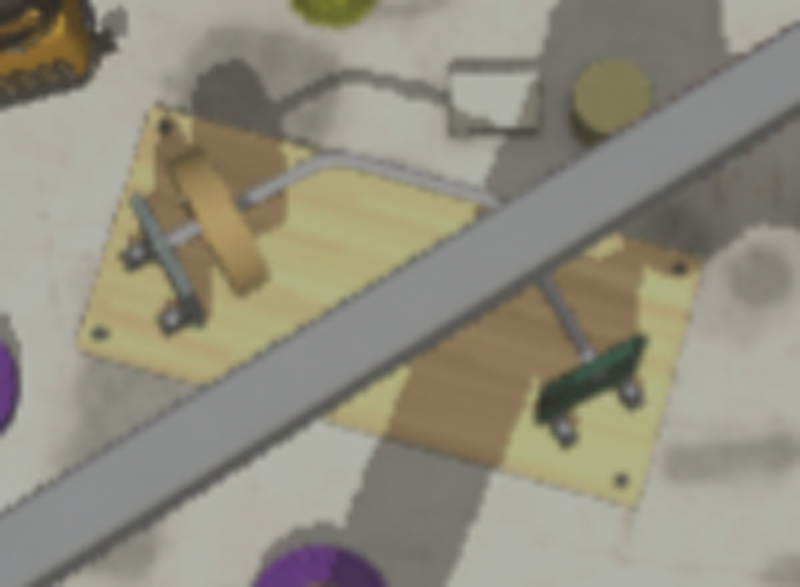

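View pics/sidec.png

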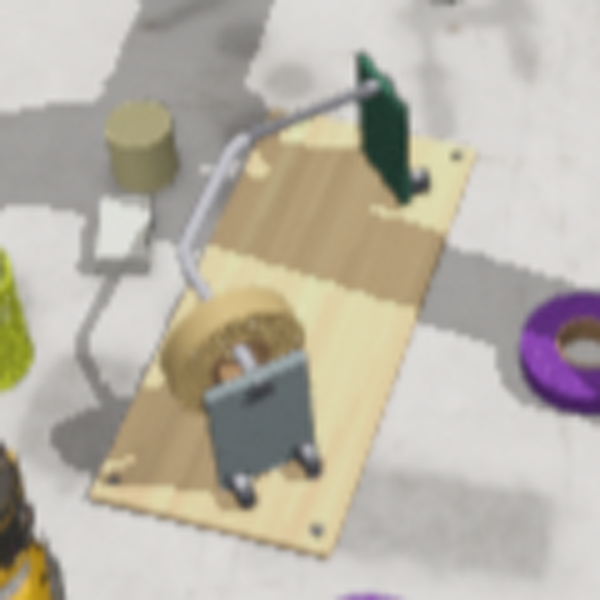

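The top crop shows the board corners, the rod leaving the grey plate near (170,243), bend 1 near (330,160) and the green plate at (590,357). The side crop shows the bends at (183,248) and (240,140), with the rod meeting the green plate at (372,88). I'll fit the stand's pose from these.

```bash
cat > h.py <<'E'
import numpy as np,cv2
CAL=dict(
top=(np.array([[496.67947482,0,313.22857384],[0,496.67947482,207.17613173],[0,0,1]]),-0.10990283415257834,np.array([[0.02852754,-0.98218753,0.18572515,0.18311754],[-0.9995417,-0.02991189,-0.00465533,-0.01872634],[0.0101278,-0.18550723,-0.98259071,1.79124594],[0,0,0,1]])),
side=(np.array([[362.23926203,0,324.60065883],[0,362.23926203,207.8695559],[0,0,1]]),0.0113748044107639,np.array([[-0.99910762,-0.01477938,0.03956695,0.42448642],[-0.03717846,0.75227466,-0.65779981,0.87032332],[-0.02004333,-0.65868384,-0.75215282,1.10170395],[0,0,0,1]])))
def plane(K,k1,T,uv,z):
    p=cv2.undistortPoints(np.array(uv,float).reshape(-1,1,2),K,np.array([k1,0,0,0,0.]))[:,0]
    d=np.c_[p,np.ones(len(p))]@T[:3,:3].T; o=T[:3,3]
    return o+d*((z-o[2])/d[:,2])[:,None]
def fit(A,B):
    a=A-A.mean(0);b=B-B.mean(0)
    th=np.arctan2((a[:,0]*b[:,1]-a[:,1]*b[:,0]).sum(),(a*b).sum())
    R=np.array([[np.cos(th),-np.sin(th)],[np.sin(th),np.cos(th)]])
    return th,B.mean(0)-R@A.mean(0),R
E
python3 - <<'E'
from h import *
f=lambda P,s,o:np.array(P)/s+np.array(o)
tc=f([(155,103),(702,262),(632,507),(78,350)],5.333,(230,140))
sc=f([(90,496),(330,556),(477,150)],5,(245,165))
print(plane(*CAL['top'],tc,.012)); print(plane(*CAL['side'],sc,.012))
tr=f([(165,247),(325,160),(592,360)],5.333,(230,140)); A=np.array([(-160,40),(-36,38),(40,-160)])/1e3
sr=f([(372,88),(242,138),(183,248)],5,(245,165)); S=np.array([(40,-160),(38,-36),(-36,38)])/1e3
T=plane(*CAL['top'],tr,.12)[:,:2];U=plane(*CAL['side'],sr,.12)[:,:2]
for M,W in((A,T),(S,U),(np.r_[A,S],np.r_[T,U])):
    th,t,R=fit(M,W);print(np.degrees(th),t,'\n',(W-(M@R.T+t))*1e3)
print('stop',R@[.04,-.16]+t,'start',R@[-.16,.04]+t,'c1',R@[-.04,.04]+t,'c2',R@[.04,-.04]+t)
ring=f([(222,215)],5.333,(230,140)); p=plane(*CAL['top'],ring,.155)[0,:2]
print('ring',p,R.T@(p-t))
E
```

```text
[[ 0.6943107   0.17930537  0.012     ]
 [ 0.59238992 -0.2032394   0.012     ]
 [ 0.42078033 -0.15750461  0.012     ]
 [ 0.51754434  0.22333171  0.012     ]]
[[ 0.68960496  0.18590118  0.012     ]
 [ 0.51692605  0.22994052  0.012     ]
 [ 0.41928414 -0.15444393  0.012     ]]
-57.82032277937727 [6.16030640e-01 8.05186138e-05] 
 [[ 2.11357457 -0.87863989]
 [-0.96472431  3.731197  ]
 [-1.14885026 -2.85255711]]
-59.72146147229893 [ 0.6133375  -0.00539594] 
 [[ 5.55972356  3.91509616]
 [-5.43525664 -5.62585193]
 [-0.12446692  1.71075577]]
-58.75079106203172 [ 0.61411147 -0.00274579] 
 [[ 1.48092754  1.134346  ]
 [ 0.13271829  6.77513035]
 [ 2.68881331 -1.89511811]
 [ 2.81699096  3.2474891 ]
 [-7.07436021 -8.08122974]
 [-0.04508989 -1.18061759]]
stop [ 0.49807488 -0.11994438] start [0.5653064  0.15479172] c1 [0.62755777 0.05220143] c2 [ 0.60066516 -0.05769301]
ring [0.5806817 0.1170548] [-0.11976188  0.03356818]
```

Request:
send_rows(
  steps=[1,0,0,-3,-8.5,1,0,0,-3,0,1,3.2,-1.85,0,0,1,3.2,-1.85,0,0,1,3.2,-1.85,0,0,1,3.2,-1.85,0,0,1,3.2,-1.85,0,0,1,3.2,-1.85,0,0,1,3.2,-1.85,0,0,1,3.2,-1.85,0,0,1,3.2,-1.85,0,0,1,3.2,-1.85,0,0],
  newtons=40,
)

```text
clock: 1.3
position: [0.3989, -0.2071, 0.2517]
ee_rot: [-0.0, 0.964, 0.266, -0.0]
contact_force: [0.7, 0.0, 0.3]
width: 0.0856
gripper_force: 0.0
```

Request:
send_rows(
  steps=[1,3.2,-1.85,0,0,1,3.2,-1.85,0,0,1,3.2,-1.85,0,0,1,3.2,-1.85,0,0,1,3.2,-1.85,0,0,1,3.2,-1.85,0,0,1,3.2,-1.85,0,0,1,3.2,-1.85,0,0,1,3.2,-1.85,0,0,1,2,-1,0,0,1,0,0,0,0,1,0,0,0,0],
)

```text
clock: 2.5
position: [0.5718, 0.1009, 0.2512]
ee_rot: [0.0, 0.964, 0.267, -0.001]
contact_force: [0.2, 0.7, 0.0]
width: 0.0856
gripper_force: 0.0
```

Run:
```python
from rig import get_state,get_image
import cv2,numpy as np
s=get_state();d=get_image("wrist");np.set_printoptions(suppress=True,precision=4)
print(s['clock'],s['position'],s['ee_rot'],s['qpos'],s['width'],d['mount'],d['mtx'],d['k1'])
cv2.imwrite("pics/w1.png",d["color"][:,:,::-1])
np.savez("w1.npz",**d,pos=s['position'],q=s['ee_rot'])
```

```text
2.5 [0.5718 0.1009 0.2512] [ 0.0002  0.9638  0.2668 -0.0011] [ 0.0554  0.2596  1.3829 -0.0008  1.5011  1.0862] 0.08564079662623021 [[-0.0009 -0.9519 -0.3065  0.0785]
 [ 1.     -0.0011  0.0006  0.0006]
 [-0.0009 -0.3065  0.9519 -0.1808]
 [ 0.      0.      0.      1.    ]] [[348.8682   0.     321.3604]
 [  0.     348.8682 194.7736]
 [  0.       0.       1.    ]] 0.025210230112965824
```

View pics/w1.png

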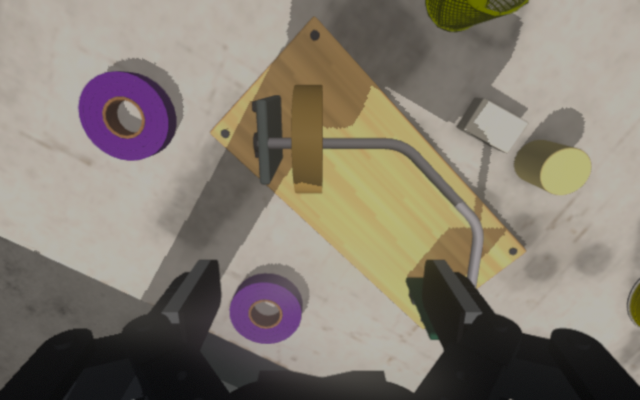

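The wrist view shows the rod level in the picture at row 143, so the tool's y axis is aligned with it. The ring spans columns 293–323, bend 1 is near (415,143), bend 2 near (477,210), and seg 3 runs down to (473,278).

Run:
```python
from h import *
from scipy.spatial.transform import Rotation as Ro
d=np.load("w1.npz");q=d['q'];T=np.eye(4);T[:3,:3]=Ro.from_quat(q[[1,2,3,0]]).as_matrix();T[:3,3]=d['pos']
R=T[:3,:3];T=T@d['mount'];c=(d['mtx'],float(d['k1']),T)
hsv=cv2.cvtColor(d['color'],cv2.COLOR_RGB2HSV)
P=plane(*c,[(275,143.5),(380,143.5),(428,170),(460,205),(476,235),(473,275)],.12)[:,:2]
d1=P[1]-P[0];d2=P[3]-P[2];d3=P[5]-P[4];print([np.degrees(np.arctan2(v[1],v[0])) for v in(d1,d2,d3)])
X=lambda p,u,q,v:p+u*np.linalg.solve(np.c_[u,-v],q-p)[0]
c1=X(P[0],d1,P[2],d2);c2=X(P[2],d2,P[4],d3);print('c1,c2',c1,c2,np.linalg.norm(c1-c2))
th=np.radians(-59.);u=np.array([np.cos(th),np.sin(th)]);n=np.array([-u[1],u[0]])
M=np.array([(-.04,.04),(.04,-.04)]);th,t,R2=fit(M,np.array([c1,c2]));print(np.degrees(th),t)
print('stop',R2@[.04,-.16]+t)
# ring top: centre columns at z=.155 on rod row
for u,v in((294,138),(322,138),(308,138)):
    p=plane(*c,[(u,v)],.155)[0,:2];print('ring',p,R2.T@(p-t),'tool xy',R[:2,:2].T@(p-d['pos'][:2]))
p=P[0];print('rod in tool',R[:2,:2].T@(P-d['pos'][:2]).T)
```

```text
[np.float64(-59.12015778385601), np.float64(-104.73025481394902), np.float64(-145.41203037270307)]
c1,c2 [0.63244353 0.0501692 ] [ 0.60496326 -0.05435446] 0.10807571611735416
-59.73025481394902 [ 0.6187034  -0.00209263]
stop [ 0.50068037 -0.11729056]
ring [0.5922618  0.13745107] [-0.13384702  0.04750342] tool xy [ 0.03635463 -0.02084103]
ring [0.60364887 0.11842912] [-0.1116786   0.04774957] tool xy [0.03633952 0.00132876]
ring [0.59795609 0.12794236] [-0.12276439  0.04762829] tool xy [ 0.03634889 -0.00975769]
rod in tool [[ 0.02606653  0.02595959  0.00148199 -0.03258982 -0.06352593 -0.10757722]
 [-0.04070088  0.05338231  0.0985631   0.13184125  0.15096778  0.15377247]]
```

Request:
send_rows(
  steps=[1,1.3,-0.5,0,0,1,1.3,-0.5,0,0,1,0,0,3,0,1,0,0,3,0,1,0,0,2.5,0,1,0,0,2,0,1,0,0,1.2,0,1,0,0,0,0,1,0,0,0,0],
)

```text
clock: 3.45
position: [0.5904, 0.123, 0.1356]
ee_rot: [0.0, 0.964, 0.266, 0.001]
contact_force: [0.8, -0.2, 0.6]
width: 0.0853
gripper_force: 0.0
```

Run:
```python
from rig import get_state,get_image
import cv2
s=get_state();d=get_image("wrist");print(s['position'],s['contact_force'])
cv2.imwrite("pics/w2.png",d["color"][:,:,::-1])
```

```text
[0.59038808 0.12302998 0.13562785] [ 0.76067763 -0.2329301   0.64624624]
```

View pics/w2.png

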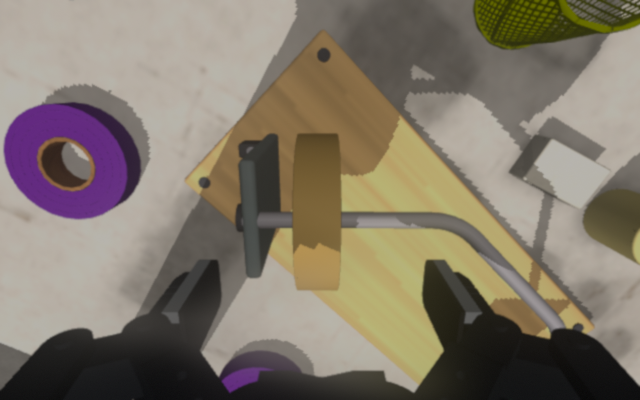

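The ring is centred between the fingers (column 317), and the rod passes under the TCP. Next I lower slightly and close.

Request:
send_rows(
  steps=[1,0,0,0.3,0,-1,0,0,0,0,-1,0,0,0,0,-1,0,0,0,0,-1,0,0,0,0,-1,0,0,0,0,-1,0,0,0,0,-1,0,0,0,0,-1,0,0,0,0],
  newtons=50,
)

```text
clock: 4.4
position: [0.5895, 0.1229, 0.1319]
ee_rot: [0.0, 0.964, 0.266, -0.0]
contact_force: [-0.6, 0.4, 0.4]
width: 0.0003
gripper_force: 0.0
```

Run:
```python
from rig import get_state,get_image
import cv2,numpy as np
s=get_state();a=get_image("wrist")["color"];b=get_image("side")["color"]
c=np.hstack([cv2.resize(a[100:400,170:470],(400,400)),cv2.resize(b[200:270,260:330],(400,400),interpolation=2)])
cv2.imwrite("pics/c3.png",c[:,:,::-1]);print(s['width'],s['position'])
```

```text
0.0003155670920138893 [0.5895334  0.12286166 0.13194705]
```

View pics/c3.png

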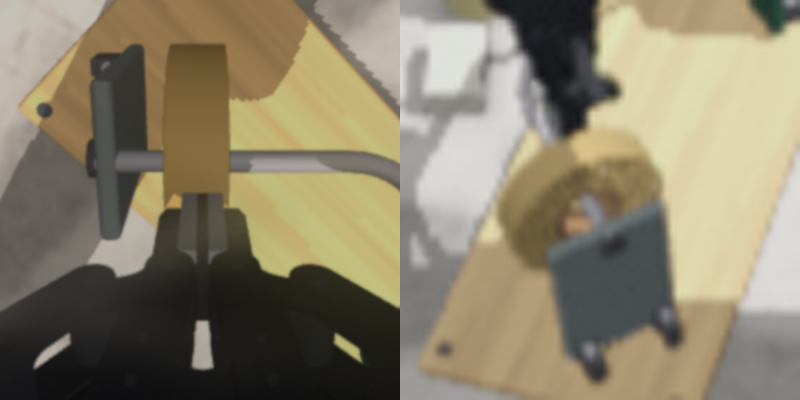

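The fingers shut on nothing. In the wrist view the shut fingertips end at about row 246, where the TCP should project to row 229, so the real tips may sit higher than reported. I'll check this against the side view.

Run:
```python
from h import *
K,k1,T=CAL['side'];Ti=np.linalg.inv(T)
def pr(p):
    return cv2.projectPoints(np.array([p],float),cv2.Rodrigues(Ti[:3,:3])[0],Ti[:3,3],K,np.array([k1,0,0,0,0.]))[0].ravel()
for z in (.132,.151,.175): print(z,pr((.5895,.1229,z)))
for z in (.155,.055): print('ring axis pts',z,pr((.5895,.1229,z)))
```

```text
0.132 [289.88040951 229.71596233]
0.151 [289.3580394  226.23601387]
0.175 [288.68024724 221.72147738]
ring axis pts 0.155 [289.24648616 225.49293391]
ring axis pts 0.055 [291.87790778 243.02799718]
```

Run:
```python
from rig import get_image
import cv2
b=get_image("side")["color"][150:250,240:340]
b=cv2.resize(b,(600,600),interpolation=cv2.INTER_NEAREST)
cv2.imwrite("pics/s4.png",b[:,:,::-1])
```

```text
(no output)
```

View pics/s4.png

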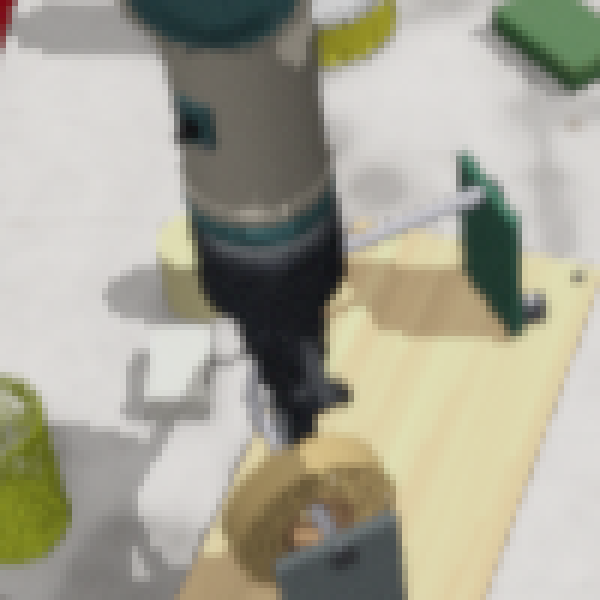

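Both views agree that the real tips end at or above the ring's top, about 40 mm behind the reported TCP. I'll open, go down in small steps and watch the force.

Request:
send_rows(
  steps=[1,0,0,0,0,1,0,0,0,0,1,0,0,0,0,1,0,0,0,0,1,0,0,0,0,1,0,0,0,0,1,0,0,0.5,0,1,0,0,0.5,0,1,0,0,0.5,0,1,0,0,0.5,0],
)

```text
clock: 5.55
position: [0.5893, 0.1228, 0.1113]
ee_rot: [-0.0, 0.964, 0.266, -0.0]
contact_force: [-1.0, 0.1, -0.3]
width: 0.0852
gripper_force: 0.0
```

Request:
send_rows(
  steps=[-1,0,0,0,0,-1,0,0,0,0,-1,0,0,0,0,-1,0,0,0,0,-1,0,0,0,0,-1,0,0,0,0,-1,0,0,0,0],
)

```text
clock: 6.25
position: [0.5897, 0.1231, 0.1125]
ee_rot: [-0.0, 0.964, 0.266, 0.0]
contact_force: [-1.6, 1.2, 3.9]
width: 0.0217
gripper_force: 49.0
```

Contact: the fingers are on the ring at 21.7 mm, but only by the tips. I'll reopen, go about 2 cm deeper and grip again.

Request:
send_rows(
  steps=[1,0,0,0,0,1,0,0,0,0,1,0,0,0,0,1,0,0,0,0,1,0,0,0.5,0,1,0,0,0.5,0,1,0,0,0.4,0,1,0,0,0.4,0,1,0,0,0,0],
)

```text
clock: 7.15
position: [0.5889, 0.1228, 0.0931]
ee_rot: [-0.0, 0.964, 0.266, -0.001]
contact_force: [-0.1, 0.7, 0.2]
width: 0.0852
gripper_force: 0.0
```

Request:
send_rows(
  steps=[-1,0,0,0,0,-1,0,0,0,0,-1,0,0,0,0,-1,0,0,0,0,-1,0,0,0,0,-1,0,0,0,0,-1,0,0,0,0],
)

```text
clock: 7.85
position: [0.5897, 0.1229, 0.0944]
ee_rot: [0.0, 0.964, 0.266, 0.0]
contact_force: [-0.1, 0.3, 2.1]
width: 0.0239
gripper_force: 51.4
```

Run:
```python
from rig import get_state,get_image
import cv2,numpy as np
s=get_state();a=get_image("wrist")["color"];b=get_image("side")["color"]
c=np.hstack([cv2.resize(a[100:400,170:470],(400,400)),cv2.resize(b[180:280,240:340],(400,400),interpolation=2)])
cv2.imwrite("pics/c5.png",c[:,:,::-1]);print(s['width'],s['position'],s['contact_force'],s['gripper_force'])
```

```text
0.02391064478919777 [0.58972912 0.12292195 0.0943624 ] [-0.12441785  0.33589961  2.14023494] 51.432850674420436
```

View pics/c5.png

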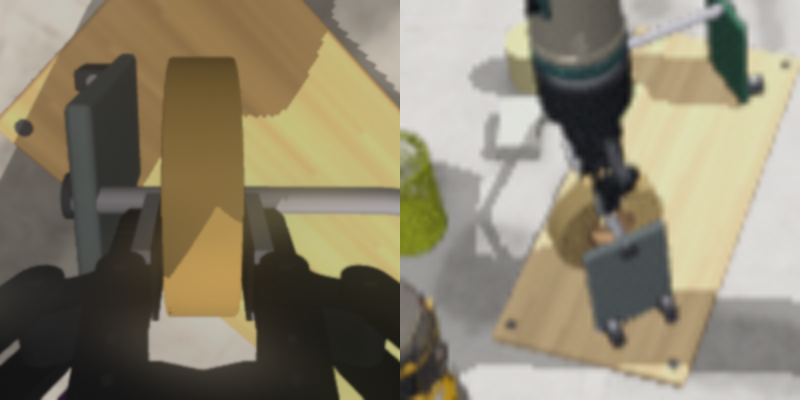

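The grip is good: the ring sits between the pads, with the tips just above the rod. Next I lift about 12 mm to centre the rod in the hole, slide 66 mm along seg 1, then go round bend 1.

Request:
send_rows(
  steps=[-1,0,0,-0.6,0,-1,0,0,-0.6,0,-1,0,0,0,0,-1,0,1.1,0,0,-1,0,1.1,0,0,-1,0,1.1,0,0,-1,0,1.1,0,0,-1,0,1.1,0,0,-1,0,1.1,0,0,-1,0,0,0,0],
)

```text
clock: 8.95
position: [0.6245, 0.0645, 0.1058]
ee_rot: [0.0, 0.964, 0.266, 0.0]
contact_force: [-0.4, 0.2, -1.7]
width: 0.0242
gripper_force: 51.1
```

Run:
```python
from rig import get_state,get_image
import cv2,numpy as np
from h import *
from scipy.spatial.transform import Rotation as Ro
s=get_state();d=get_image("wrist")
print(s['clock'],s['position'],s['ee_rot'],s['contact_force'],s['width'])
np.savez("w6.npz",**d,pos=s['position'],q=s['ee_rot'])
cv2.imwrite("pics/w6.png",d['color'][:,:,::-1])
```

```text
8.95 [0.62453941 0.06450556 0.10582974] [4.29784705e-04 9.64105281e-01 2.65519809e-01 2.29886157e-04] [-0.4202429   0.15038162 -1.66463359] 0.024244536897194885
```

View pics/w6.png

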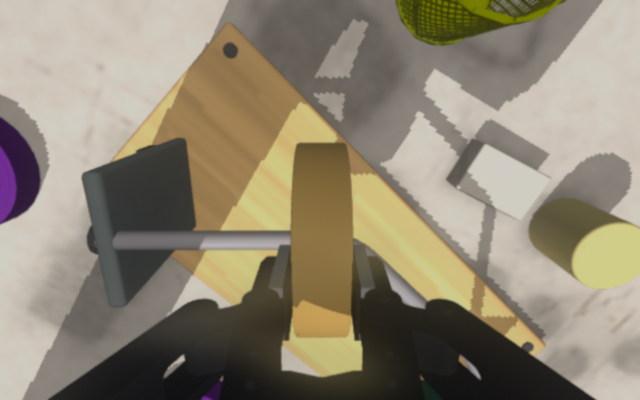

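The wrist view shows the ring at column 322, just before bend 1. The rod is at row 241 and heads off from about (358,241) to (422,303), so the bend starts about 3 mm ahead. Now round bend 1.

Request:
send_rows(
  steps=[-1,0,0.3,0,0,-1,-0.01,0.31,0,4.5,-1,-0.01,0.31,0,4.5,-1,-0.01,0.31,0,4.5,-1,-0.01,0.31,0,4.5,-1,-0.01,0.31,0,4.5,-1,-0.01,0.31,0,4.5,-1,-0.01,0.31,0,4.5,-1,-0.01,0.31,0,4.5,-1,-0.01,0.31,0,4.5,-1,-0.01,0.31,0,4.5,-1,0,0,0,0],
)

```text
clock: 10.2
position: [0.6293, 0.0339, 0.1061]
ee_rot: [0.0, 0.992, -0.123, -0.0]
contact_force: [0.6, 0.9, -2.0]
width: 0.024
gripper_force: 51.0
```

Request:
send_rows(
  steps=[-1,0,1.0,0,0,-1,0,1.0,0,0,-1,0,1.0,0,0,-1,0,1.0,0,0,-1,0,0,0,0],
)

```text
clock: 10.7
position: [0.6194, -0.0068, 0.106]
ee_rot: [0.0, 0.992, -0.124, -0.0]
contact_force: [-0.3, 0.6, -1.6]
width: 0.024
gripper_force: 51.1
```

Run:
```python
from rig import get_state,get_image
from h import *
from scipy.spatial.transform import Rotation as Ro
s=get_state();d=get_image("wrist");q=s['ee_rot'];R=Ro.from_quat(q[[1,2,3,0]]).as_matrix()
T=np.eye(4);T[:3,:3]=R;T[:3,3]=s['position'];T=T@d['mount']
print(s['clock'],s['position'],np.degrees(np.arctan2(R[1,1],R[0,1])),s['contact_force'],s['moment'],s['width'])
# rod behind ring: grey low-saturation pixels per column band, left of the ring
h=cv2.cvtColor(d['color'],cv2.COLOR_RGB2HSV)
for t,yaw in(((.6141,-.0027),-58.75),((.6187,-.0021),-59.7),((.6165,-.002),-59.1)):
    th=np.radians(yaw);A=np.array([[np.cos(th),-np.sin(th)],[np.sin(th),np.cos(th)]])
    p=A.T@(s['position'][:2]-t);print(yaw,p*1e3,'off seg2 (left+)',(p[0]+p[1])/2**.5*1e3,'to c2',(0.04-p[0])*2**.5*1e3)
# rod rows at columns via brightness edges on board (hue) : print sat profile
for c in(240,260,280): 
    col=h[200:270,c,1].astype(int);print(c,[200+i for i in range(70) if col[i]<60])
```

```text
10.7 [ 0.61941163 -0.00683993  0.10604687] -104.19880729213135 [-0.25357504  0.56483554 -1.55827973] [ 9.61900404e-05 -2.43099708e-03  4.33542069e-02] 0.023994806080770915
-58.75 [6.29480715 2.39328909] off seg2 (left+) 6.143411768941461 to c2 47.66634085101985
-59.7 [ 4.45147174 -1.77700891] off seg2 (left+) 1.8911307999074285 to c2 50.27321079138566
-59.1 [5.64821645 0.01286234] off seg2 (left+) 4.0029872017434 to c2 48.5807581856082
240 [235, 236, 237, 238, 239, 240, 241, 242, 243, 244, 245, 246, 247, 248, 249, 250, 251, 252]
260 [235, 236, 237, 238, 239, 240, 241, 242, 243, 244, 245, 246, 247, 248, 249, 250, 251, 252]
280 [235, 236, 237, 238, 239, 240, 241, 242, 243, 244, 245, 246, 247, 248, 249, 250, 251, 252, 253, 254, 255, 256, 257, 258, 259, 260, 261, 262, 263, 264, 265, 266, 267, 268, 269]
```

The rod behind the ring lies at rows 235–252 (centre 243.5). It is still parallel and within about 1 mm, with bend 2 starting about 32 mm ahead.

Request:
send_rows(
  steps=[-1,-0.1,0.8,0,0,-1,0,0.8,0,0,-1,0,0.8,0,0,-1,0,0.8,0,0,-1,0,0,0,0],
)

```text
clock: 11.25
position: [0.6108, -0.0371, 0.106]
ee_rot: [0.0, 0.992, -0.123, 0.0]
contact_force: [-0.4, 0.7, -1.2]
width: 0.024
gripper_force: 51.1
```

Request:
send_rows(
  steps=[-1,-0.01,0.31,0,4.5,-1,-0.01,0.31,0,4.5,-1,-0.01,0.31,0,4.5,-1,-0.01,0.31,0,4.5,-1,-0.01,0.31,0,4.5,-1,-0.01,0.31,0,4.5,-1,-0.01,0.31,0,4.5,-1,-0.01,0.31,0,4.5,-1,-0.01,0.31,0,4.5,-1,-0.01,0.31,0,4.5,-1,0,0,0,0],
)

```text
clock: 12.35
position: [0.593, -0.0602, 0.106]
ee_rot: [-0.0, 0.87, -0.493, -0.0]
contact_force: [-0.0, 1.3, -1.4]
width: 0.0239
gripper_force: 51.0
```

Request:
send_rows(
  steps=[-1,0,0.9,0,0,-1,0,0.9,0,0,-1,0,0.9,0,0,-1,0,0.9,0,0,-1,0,0,0,0],
)

```text
clock: 12.85
position: [0.5608, -0.0793, 0.1061]
ee_rot: [0.0, 0.87, -0.494, -0.0]
contact_force: [0.0, -0.4, -1.9]
width: 0.0237
gripper_force: 51.1
```

```bash
cat > chk.py <<'E'
from rig import get_state,get_image
from h import *
from scipy.spatial.transform import Rotation as Ro
s=get_state();d=get_image("wrist");q=s['ee_rot'];R=Ro.from_quat(q[[1,2,3,0]]).as_matrix()
T=np.eye(4);T[:3,:3]=R;T[:3,3]=s['position'];T=T@d['mount']
print(s['clock'],s['position'],np.degrees(np.arctan2(R[1,1],R[0,1])),s['qpos'][5],s['contact_force'],s['width'])
for st in((.4981,-.1199),(.5007,-.1173)): print('stop in tool mm',R[:2,:2].T@(np.array(st)-s['position'][:2])*1e3)
h=cv2.cvtColor(d['color'],cv2.COLOR_RGB2HSV)
for c in(220,250,270):
    col=h[200:280,c,1].astype(int);print(c,[200+i for i in range(80) if col[i]<60])
def green(im):
    h=cv2.cvtColor(im,cv2.COLOR_RGB2HSV);return cv2.inRange(h,(65,90,20),(95,255,160))
g=green(d['color']);g[:, :330]=0
n,l,st,ce=cv2.connectedComponentsWithStats(g)
print([(st[i].tolist()) for i in range(1,n) if st[i][4]>150])
for n in("top","side"):
    im=get_image(n)["color"];hh=cv2.cvtColor(im,cv2.COLOR_RGB2HSV)
    if n=="side":
        g=green(im)[170:220,300:350];ys,xs=np.nonzero(g);print('green side',xs.min()+300,xs.max()+300,ys.min()+170,ys.max()+170)
E
python3 chk.py
```

```text
12.85 [ 0.56077011 -0.0792752   0.1060532 ] -149.15523091074212 2.340439281967974 [ 0.00597798 -0.35114371 -1.87158032] 0.023733934977374443
stop in tool mm [ 2.7470092  74.63488387]
stop in tool mm [ 1.84780915 71.06957466]
220 [235, 236, 237, 238, 239, 240, 241, 242, 243, 244, 245, 246, 247, 248, 249, 250, 251, 252, 253, 254, 255]
250 [225, 226, 227, 228, 229, 230, 231, 232, 233, 234, 235, 236, 237, 238, 239, 240, 241, 242]
270 [224, 225, 226, 227, 228, 229, 230, 231, 232, 233, 234, 235, 236, 237, 238, 239, 240, 241]
[[472, 168, 18, 45, 487], [460, 239, 19, 60, 577]]
green side 317 326 177 204
```

The rod is at rows 224–242 (centre about 233), so it is about 4 mm towards +x, and the stop is about 73 mm ahead. I'll correct x, advance 50 mm and lower, then creep to contact.

Request:
send_rows(
  steps=[-1,0.4,1.0,0,0,-1,0,1.0,0,0,-1,0,1.0,0,0,-1,0,1.0,0,0,-1,0,1.0,0,0,-1,0,0,0.5,0,-1,0,0,0.4,0,-1,0,0,0,0],
)

```text
clock: 13.8
position: [0.5212, -0.1075, 0.0962]
ee_rot: [0.0, 0.87, -0.493, -0.001]
contact_force: [-0.9, -0.7, -1.7]
width: 0.0239
gripper_force: 51.0
```

Request:
send_rows(
  steps=[-1,0,0.2,0,0,-1,0,0.2,0,0,-1,0,0.1,0,0,-1,0,0,0,0],
)

```text
clock: 14.2
position: [0.5172, -0.1104, 0.0971]
ee_rot: [0.0, 0.87, -0.493, 0.0]
contact_force: [0.3, 0.2, -2.0]
width: 0.0243
gripper_force: 51.0
```

Request:
send_rows(
  steps=[-1,0,0.2,0,0,-1,0,0,0,0],
)

```text
clock: 14.4
position: [0.5152, -0.1115, 0.097]
ee_rot: [0.0, 0.87, -0.493, -0.0]
contact_force: [-0.2, 0.2, -2.3]
width: 0.0238
gripper_force: 51.0
```

```bash
python3 chk.py
```

```text
14.4 [ 0.51523761 -0.11145835  0.09703179] -149.1128329124266 2.2576789915426367 [-0.20134559  0.23700992 -2.31812477] 0.023804373173808516
stop in tool mm [-1.55312607 19.04066799]
stop in tool mm [-2.44968624 15.47469277]
220 [239, 240, 241, 242, 243, 244, 245, 246, 247, 248, 249, 250, 251, 252, 253, 254, 255, 256, 257]
250 [239, 240, 241, 242, 243, 244, 245, 246, 247, 248, 249, 250, 251, 252, 253, 254, 255, 256, 257]
270 [239, 240, 241, 242, 243, 244, 245, 246, 247, 248, 249, 250, 251, 252, 253, 254, 255, 256]
[[360, 182, 16, 43, 523]]
green side 322 326 197 204
```

Request:
send_rows(
  steps=[-1,0,0.2,0,0,-1,0,0,0,0],
)

```text
clock: 14.75
position: [0.5134, -0.1125, 0.097]
ee_rot: [0.0, 0.87, -0.493, -0.0]
contact_force: [-0.4, 0.3, -0.9]
width: 0.0242
gripper_force: 51.0
```

Request:
send_rows(
  steps=[-1,0,0.2,0,0,-1,0,0,0,0],
)

```text
clock: 14.95
position: [0.5119, -0.1135, 0.097]
ee_rot: [0.0, 0.87, -0.493, 0.0]
contact_force: [-0.0, -0.7, -1.6]
width: 0.0239
gripper_force: 51.0
```

Request:
send_rows(
  steps=[-1,0,0.15,0,0,-1,0,0,0,0],
)

```text
clock: 15.15
position: [0.5118, -0.1136, 0.0971]
ee_rot: [-0.001, 0.87, -0.494, 0.001]
contact_force: [2.9, 2.3, -3.5]
width: 0.0238
gripper_force: 50.9
```

Contact with the plate: the position has stalled and there is a 3.7 N reaction. Lower the last few millimetres, release and rise.

Request:
send_rows(
  steps=[-1,0,-0.1,0.25,0,-1,0,0,0,0,1,0,0,0,0,1,0,0,0,0,1,0,0,0,0,1,0,0,0,0,1,0,0,0,0,1,0,0,0,0],
)

```text
clock: 15.95
position: [0.5115, -0.1137, 0.0945]
ee_rot: [0.0, 0.87, -0.493, 0.0]
contact_force: [0.1, 0.5, 0.0]
width: 0.0853
gripper_force: 0.0
```

Request:
send_rows(
  steps=[1,0,0,-1,0,1,0,0,-2,0,1,0,0,-3,0,1,0,0,-3,0,1,0,0,-3,0,1,0,0,0,0,1,0,0,0,0],
)

```text
clock: 16.65
position: [0.5119, -0.1138, 0.2157]
ee_rot: [-0.0, 0.87, -0.493, 0.001]
contact_force: [-0.0, 0.9, -0.7]
width: 0.0856
gripper_force: 0.0
```

Run:
```python
from rig import get_state,get_image
from h import *
from scipy.spatial.transform import Rotation as Ro
s=get_state();d=get_image("wrist");q=s['ee_rot'];R=Ro.from_quat(q[[1,2,3,0]]).as_matrix()
T=np.eye(4);T[:3,:3]=R;T[:3,3]=s['position'];T=T@d['mount']
print(s['position'],s['contact_force'],s['width'])
im=d['color'];cv2.imwrite("pics/w9.png",im[:,:,::-1])
# where the ring should be (top rim, against plate) and plate top, projected
Ti=np.linalg.inv(T)
pr=lambda p:cv2.projectPoints(np.array([p],float),cv2.Rodrigues(Ti[:3,:3])[0],Ti[:3,3],d['mtx'],np.array([float(d['k1']),0,0,0,0]))[0].ravel().round()
ty=R[:2,1]
for k in(-40,-20,-12,0,12,20): p=np.array([.512,-.1135])+ty*k/1e3;print(k,pr((*p,.155)),pr((*p,.126)))
h=cv2.cvtColor(im,cv2.COLOR_RGB2HSV)
r=int(pr((.512,-.1135,.155))[1])
for y in range(r-40,r+30,14): print(y,[tuple(int(v) for v in h[y,c]) for c in range(230,420,8)])
```

```text
[ 0.51192507 -0.1138055   0.21566133] [-0.02323582  0.85475847 -0.65787282] 0.08563859955980366
-40 [266. 197.] [272. 186.]
-20 [294. 197.] [296. 186.]
-12 [305. 197.] [306. 186.]
0 [321. 197.] [321. 186.]
12 [338. 197.] [336. 186.]
20 [349. 197.] [346. 186.]
157 [(27, 92, 172), (23, 106, 173), (23, 106, 171), (18, 122, 132), (18, 123, 135), (18, 122, 134), (19, 122, 138), (18, 125, 126), (18, 123, 131), (18, 123, 133), (19, 140, 149), (19, 141, 148), (20, 141, 147), (19, 139, 145), (66, 83, 83), (30, 87, 137), (26, 98, 172), (27, 95, 172), (28, 90, 172), (28, 87, 172), (28, 86, 172), (28, 85, 172), (18, 58, 163), (18, 25, 172)]
171 [(24, 102, 172), (23, 105, 173), (28, 95, 172), (25, 100, 173), (28, 92, 172), (22, 109, 171), (24, 104, 169), (24, 102, 167), (28, 89, 171), (28, 91, 169), (20, 138, 165), (19, 137, 164), (19, 135, 164), (19, 136, 163), (66, 83, 83), (21, 110, 123), (28, 93, 172), (29, 89, 172), (29, 89, 172), (28, 86, 172), (27, 93, 172), (25, 96, 173), (17, 27, 172), (17, 39, 163)]
185 [(4, 12, 146), (5, 11, 145), (5, 10, 146), (5, 10, 146), (0, 12, 147), (5, 10, 146),
[... 316 characters left out ...]
 173), (26, 100, 173), (28, 94, 173), (28, 87, 172), (28, 93, 173), (29, 92, 172), (25, 102, 173), (26, 98, 172), (19, 142, 167), (20, 141, 168), (20, 141, 168), (19, 138, 168), (66, 79, 84), (28, 90, 172), (27, 94, 173), (24, 100, 173), (24, 22, 172), (21, 24, 173), (20, 22, 173), (20, 22, 173), (20, 22, 173), (18, 27, 170)]
213 [(23, 105, 173), (26, 100, 173), (26, 97, 173), (28, 85, 173), (28, 94, 173), (28, 93, 172), (23, 106, 173), (25, 102, 173), (28, 93, 173), (25, 99, 173), (19, 140, 162), (19, 141, 163), (19, 138, 164), (20, 138, 164), (65, 77, 86), (23, 102, 173), (21, 24, 172), (18, 27, 172), (18, 27, 171), (18, 25, 172), (18, 27, 172), (17, 29, 169), (23, 18, 173), (22, 22, 173)]
```

The ring (tan, columns 310–338) is right up against the green plate (column 342), hanging on the rod, and the gripper is clear. Handing in.

```bash
python3 -c "from rig import sign_off;print(sign_off())"
```

```text
the job is handed in; nothing more can be done
None
```

I slid the masking tape roll round both bends to the green end plate and let it go there, hanging on the rod; the arm never went near the blue roll, and I handed the job in at about 17 s (no verdict was returned).

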